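# Put the lab samples into the storage rack in reverse order

## Robot

A 6-joint arm with a two-finger parallel gripper is mounted at the origin on the work surface. World frame = base frame: x ahead of the robot, y to its left, z up, the work surface at z = 0. Lengths are in mm, angles in degrees, forces in N, time in s.
With the tool pointing down it reaches from about 350 to 875 mm from the base axis. Payload 15.5 kg.
Tool frame: the origin (TCP) lies at the very end of the fingers, on their centre line; the grasp point (between the pads) lies 19 mm behind it; z points along the fingers, y is the line along which they close (so a half turn about z gives the same grasp; the last joint's range is limited). The gripper opens to 85 mm and grips with 20 to 120 N. Pads are 22 mm wide; open, the fingers measure 114 mm over their backs; the gripper's body (76 mm by 85 mm) begins 54 mm behind the grasp point. The pads swing forward as they close: fully open they stand 13 mm farther back than shut.
Start: joints at [59.215, 28.281, 77.091, -0, 74.628, -5.472], TCP at [267.225, 564.993, 231.277] pointing down, gripper open.
Joint ranges: [-166.48, 166.48], [-47.26, 123.95], [12.59, 153.08], [-70.14, 250.14], [6.76, 159.57], [-176.63, 176.63]. Speed limits (degrees/s): [108.29, 108.29, 147.25, 172.46, 172.46, 172.46].

## Interface

Orientations are given as a 3x3 rotation matrix whose columns are the frame's x, y, z axes.
In Python, from workcell import state, camera, finish_job gives the robot as it stands.
- The arm moves only by the tool send_rows, never from a script. Its argument "increments" is one flat list of numbers, 5 for each row, row after row: the shift along the tool's x, y, z in cm, then the turn about the tool's z in rad, then the opening, from -1 (shut) to 1 (fully open). In form: [tx, ty, tz, yaw, fingers, tx, ty, tz, yaw, fingers, ...]. A call has 1 to 10 rows; each row is the pose to reach, as a shift and turn from the pose commanded when the call began, along the tool's axes at that moment; what a row does not reach only later rows make up. A row lasts 1/8 s, in which the tool goes at most 62.5 mm and 10.7 degrees, less where a joint would pass 70% of its speed; a pose out of reach is approached as far as the arm can. A call with a gripper value outside its range is refused whole. The fingers move at their own pace and stop on an object; "newtons" is the grip in N (left out, the last holds). Time passes only in rows, so rows that repeat a pose let the fingers close. It gives the time, the measured TCP pose, the force, the opening and the grip force at its end, in the units of the state.
- state(): the state, without advancing time (a new reading comes with each control period).
- camera(name): name is "scene" or "top" or "wrist"; returns a dict with "color" (384x512x3 uint8, red, green, blue), "mtx" (3x3 intrinsics, pixels), "xyz" and "attitude" of the camera in the world; the wrist camera has in their place "T_tool_cam" (4x4, takes a point from camera to tool coordinates, whose origin is the TCP and whose axes are the flange's). Camera axes: x right, y up, looking along -z (the intrinsics and any distortion apply to the point x, -y, -z); pixel columns grow to the right and rows downward; lengths in mm; the calibration is good to about 2 mm. A picture is of the moment at which its call begins: read the wrist's pose just before it. There is no depth.
- finish_job(): hands the job in; it is judged then, once.
The state is a dict: "time": time; "joint_pos": joint angles; "dq": joint speeds; "tau": joint torques, N m; "eef_pos": TCP position; "eef_rot": TCP orientation; "wrist_force": force on the tool from outside, world axes, zero at the start; "ft_torque": the same for the moment, N m; "finger_gap": finger opening in mm; "gripper_force": force on a finger pad.
Only numpy, scipy, OpenCV 4.12 (cv2) and the standard library are available. Lean on these libraries where they do the work, as an engineer would, in place of code of your own. Each camera call takes 0.05 s, during which the arm holds its last target. There are 200 camera calls.

## Task

Move the four glass samples from their seats on the dark grey stand into the four bays of the white storage rack, one to a bay, in reverse order: the sample that stood farthest left as the robot sees it goes into the bay farthest right, the next one beside it, and so on to the last. Keep the samples upright throughout, and leave each one standing on the floor of its bay.

Things in the scene. Friction and masses are not known exactly. Their poses are not given: they have to be found in the camera images.
- jar_center (a point): Squat round jar of brown glass, wide black screw lid, paper band: 44 mm diameter, 84 mm high, about 170 g. Loose, standing upright in its own seat on the dark grey stand at the start. This point: on its axis, half-way up; z up. Body 44 mm wide at mid-height.
- bottle_center (a point): Slender round bottle of brown glass with shoulder, narrow neck and small black cap, paper band: 36 mm diameter up to 68 mm, cap 22 mm, 100 mm high, about 140 g. Loose, standing upright in its own seat on the dark grey stand at the start. This point: on its axis, half-way up; z up. 36 mm wide at mid-height.
- square_center (a point): Square bottle of brown glass with a small black cap, paper band: 38 x 38 mm body up to 76 mm, 92 mm high, about 160 g. Loose, standing upright in its own seat on the dark grey stand at the start. This point: on its axis, half-way up; z up. 38 mm wide at mid-height; its x and y axes are square to its faces and start in line with the stand's.
- cylinder_center (a point): Thin stoppered brown glass cylinder on a round black foot: foot 44 mm diameter and 8 mm thick, stem 26 mm diameter, black top 29 mm, 98 mm high, about 120 g. Loose, standing upright in its own seat on the dark grey stand at the start. This point: on its axis, half-way up; z up. 26 mm wide at mid-height.
- seat_jar: White plastic round seat, 56 mm across, in which the jar stands at the start, 9 mm high with a 3 mm floor and a 6 mm rim above it, fixed on the dark grey stand, one of the four places there (any of them). It stays behind and so still shows where its sample stood. Origin: centre of its underside, 6 mm above the table; its sides line up with the stand. 
- seat_bottle: White plastic round seat, 48 mm across, in which the slender bottle stands at the start, 9 mm high with a 3 mm floor and a 6 mm rim above it, fixed on the dark grey stand, one of the four places there (any of them). It stays behind and so still shows where its sample stood. Origin: centre of its underside, 6 mm above the table; its sides line up with the stand. 
- seat_square: White plastic square seat, 50 x 50 mm, in which the square bottle stands at the start, 9 mm high with a 3 mm floor and a 6 mm rim above it, fixed on the dark grey stand, one of the four places there (any of them). It stays behind and so still shows where its sample stood. Origin: centre of its underside, 6 mm above the table; its sides line up with the stand. 
- seat_cylinder: White plastic round seat, 56 mm across, in which the thin cylinder stands at the start, 9 mm high with a 3 mm floor and a 6 mm rim above it, fixed on the dark grey stand, one of the four places there (any of them). It stays behind and so still shows where its sample stood. Origin: centre of its underside, 6 mm above the table; its sides line up with the stand. 
- stand: Dark grey steel stand, a fixed plate 80 mm deep (its x), 300 mm long (its y) and 6 mm thick, with low end plates up to 26 mm, that carries the four seats in a row at y = +105, +35, -35 and -105 mm of its own frame. Origin: centre of its underside, on the table; +y is its left end as the robot sees it (it is turned at most 0.2 rad). It may stand nearer to or farther from the robot than the white rack.
- rack: White storage rack, a fixed tray 76 mm deep (its x) and 300 mm long (its y) with four equal open-topped bays in a row, centred at y = +105, +35, -35 and -105 mm (x = 0) of its own frame, empty at the start. Each bay is about 66 x 66 mm inside; floor 6 mm above the table; front and back lips reach 14 mm, walls between bays 22 mm, end plates 32 mm above the table. Origin: centre of its underside, on the table; +y is its left end as the robot sees it (turned at most 0.2 rad).
There are look-alikes about, which are no part of the job. What is shaped like the part that bears jar_center but green or pink is not meant.

How it is judged (in metres and radians):
At the end, for the whole second after the job is handed in: Every sample stands at rest, upright within 0.1 rad, on the floor of the bay that mirrors its seat (1st, 2nd, 3rd, 4th seat from the left: 4th, 3rd, 2nd, 1st bay from the left), its middle within 17 mm of the bay's centre each way and 5 mm of its resting height (((y of seat_jar in the frame of stand between 0.085 and 0.125 m and y of jar_center in the frame of rack between -0.122 and -0.088 m) or (y of seat_jar in the frame of stand between 0.015 and 0.055 m and y of jar_center in the frame of rack between -0.052 and -0.018 m) or (y of seat_jar in the frame of stand between -0.055 and -0.015 m and y of jar_center in the frame of rack between 0.018 and 0.052 m) or (y of seat_jar in the frame of stand between -0.125 and -0.085 m and y of jar_center in the frame of rack between 0.088 and 0.122 m)) and x of jar_center in the frame of rack between -0.017 and 0.017 m and z of jar_center in the frame of rack between 0.043 and 0.053 m and angle between each of jar_center, bottle_center, square_center, cylinder_center's own z axis and vertical below 0.1 rad and linear speed of each of jar, bottle, square, cylinder below 0.02 m/s and ((y of seat_bottle in the frame of stand between 0.085 and 0.125 m and y of bottle_center in the frame of rack between -0.122 and -0.088 m) or (y of seat_bottle in the frame of stand between 0.015 and 0.055 m and y of bottle_center in the frame of rack between -0.052 and -0.018 m) or (y of seat_bottle in the frame of stand between -0.055 and -0.015 m and y of bottle_center in the frame of rack between 0.018 and 0.052 m) or (y of seat_bottle in the frame of stand between -0.125 and -0.085 m and y of bottle_center in the frame of rack between 0.088 and 0.122 m)) and x of bottle_center in the frame of rack between -0.017 and 0.017 m and z of bottle_center in the frame of rack between 0.051 and 0.061 m and ((y of seat_square in the frame of stand between 0.085 and 0.125 m and y of square_center in the frame of rack between -0.122 and -0.088 m) or (y of seat_square in the frame of stand between 0.015 and 0.055 m and y of square_center in the frame of rack between -0.052 and -0.018 m) or (y of seat_square in the frame of stand between -0.055 and -0.015 m and y of square_center in the frame of rack between 0.018 and 0.052 m) or (y of seat_square in the frame of stand between -0.125 and -0.085 m and y of square_center in the frame of rack between 0.088 and 0.122 m)) and x of square_center in the frame of rack between -0.017 and 0.017 m and z of square_center in the frame of rack between 0.047 and 0.057 m and ((y of seat_cylinder in the frame of stand between 0.085 and 0.125 m and y of cylinder_center in the frame of rack between -0.122 and -0.088 m) or (y of seat_cylinder in the frame of stand between 0.015 and 0.055 m and y of cylinder_center in the frame of rack between -0.052 and -0.018 m) or (y of seat_cylinder in the frame of stand between -0.055 and -0.015 m and y of cylinder_center in the frame of rack between 0.018 and 0.052 m) or (y of seat_cylinder in the frame of stand between -0.125 and -0.085 m and y of cylinder_center in the frame of rack between 0.088 and 0.122 m)) and x of cylinder_center in the frame of rack between -0.017 and 0.017 m and z of cylinder_center in the frame of rack between 0.05 and 0.06 m); the robot touches nothing.
It fails at once if a sample is tipped over (angle between any of jar_center, bottle_center, square_center, cylinder_center's own z axis and vertical above 0.7 rad).
It also fails if it takes over 106 s, if anything falls off the work surface, if the arm or the gripper's body presses on something with over 40 N, if the wrist force passes 120 N, or if a joint passes its speed limit or range.

## Working session

There is one attempt and no reset: what is moved stays moved. The work goes in short steps, Python scripts to look and compute and a tool call to move; the robot and the scene stay as the last step left them, time stands still between calls to the robot, and variables do not carry over. Pictures are saved under pics/ and viewed, at most 14 in all, crops included, and the job is handed in when it is done.

Besides the shell and the picture viewer there is one more tool, called after "Emit:" as name(argument=value, ...) on one line, values as JSON. send_rows: Moves the arm, as the interface text tells. Its arguments: {"type":"object","properties":{"increments":{"type":"array","items":{"type":"number"}},"newtons":{"type":"number"}},"required":["increments"]}

```bash
mkdir -p pics
python3 - <<'E'
from workcell import state,camera
import cv2,numpy as np
for n in("scene","top"):
    c=camera(n); cv2.imwrite(f"pics/{n}0.png",c["color"][:,:,::-1]); print(n,c["mtx"].tolist(),c["xyz"],np.array(c["attitude"]).tolist(),[k for k in c])
s=state();print(s["eef_pos"],s["eef_rot"],s["time"],s["finger_gap"])
E
```

```text
scene [[392.40492518077826, 0.0, 258.18795673438325], [0.0, 392.40492518077826, 197.96695384265803], [0.0, 0.0, 1.0]] [1106.35813402   64.46094515  459.50034981] [[-0.14904484632990705, -0.5837534184486249, 0.7981338109816166], [0.9887756302860335, -0.07948528526189204, 0.12651024614351414], [-0.010410895012018605, 0.8080309622015606, 0.5890480263855133]] ['color', 'mtx', 'xyz', 'attitude']
top [[405.5794061395473, 0.0, 251.63546307180962], [0.0, 405.5794061395473, 194.93299711877944], [0.0, 0.0, 1.0]] [548.20823785 -24.58127878 755.55790564] [[0.011033400217517832, 0.9960659343345505, -0.08792564209534673], [-0.9998581502740926, 0.0098707215516105, -0.01364727762305065], [-0.012725698806357202, 0.08806374574300994, 0.996033550276094]] ['color', 'mtx', 'xyz', 'attitude']
[267.03789927 564.72663853 230.75293321] [[-9.04003248e-01  4.27525186e-01 -5.86503131e-04]
 [ 4.27525568e-01  9.04002777e-01 -9.32180982e-04]
 [ 1.31669612e-04 -1.09343972e-03 -9.99999394e-01]] 0.1 85.5433914861661
```

View pics/top0.png

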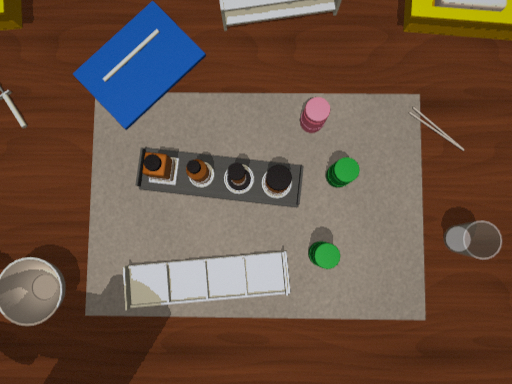

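View pics/scene0.png

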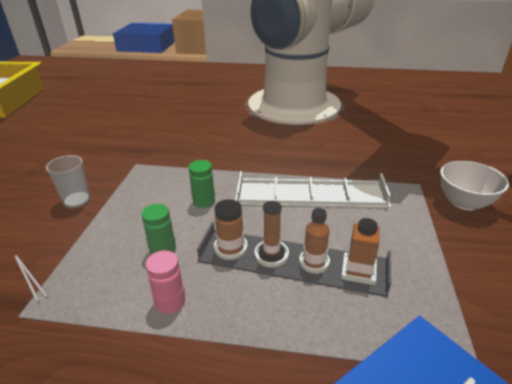

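The top view shows the stand (px 138–301, 148–206), from left to right the square bottle, slender bottle, cylinder and jar. The rack lies nearer the robot (px 124–290, 250–308). The green and pink pots on the right are decoys. I'll enlarge this to read off the corners.

Run:
```python
import cv2
i=cv2.imread("pics/top0.png")[142:314,118:306]
cv2.imwrite("pics/topc.png",cv2.resize(i,None,fx=3.4,fy=3.4,interpolation=cv2.INTER_CUBIC))
```

```text
(no output)
```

View pics/topc.png

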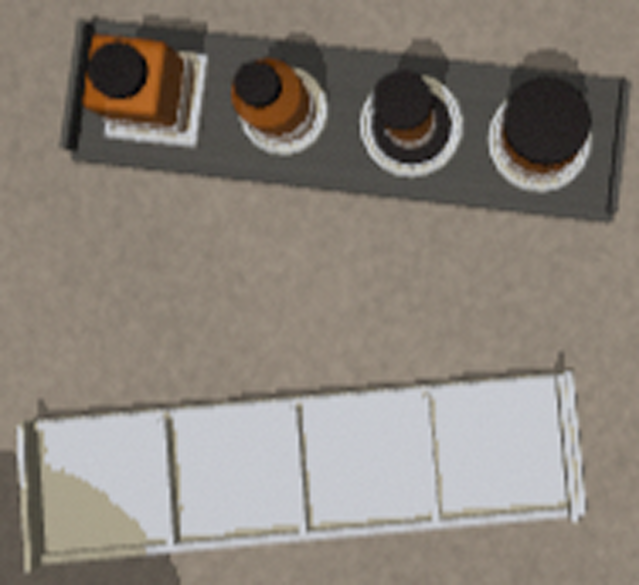

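Crop (3.4x, offset 118,142): the cap centres are at about (118,70), (258,84), (405,98) and (547,121). The rack's bay walls are at x≈171, 303 and 434, and its lips run along y≈421→375 and 563→518. I'll convert these to world points.

```bash
cat > h.py <<'E'
import numpy as np,cv2
from workcell import state,camera
M=np.array([[405.5794,0,251.6355],[0,405.5794,194.933],[0,0,1]])
P=np.array([548.208,-24.581,755.558])
A=np.array([[0.0110334,0.9960659,-0.0879256],[-0.9998582,0.0098707,-0.0136473],[-0.0127257,0.0880637,0.9960336]])
def ray(M,P,A,uv,z):
    d=np.linalg.inv(M)@[uv[0],uv[1],1]; d=A@(d*[1,-1,-1]); return P+d*(z-P[2])/d[2]
def crop(u,v,z): return ray(M,P,A,(118+(u+.5)/3.4-.5,142+(v+.5)/3.4-.5),z)[:2].round(1)
def wristcam():
    s=state(); c=camera("wrist"); R=np.array(s["eef_rot"]); T=np.array(c["T_tool_cam"])
    return s,c,(np.array(c["mtx"]),R@T[:3,3]+s["eef_pos"],R@T[:3,:3])
E
python3 - <<'E'
from h import *
cp=dict(sq=(118,70,101),bo=(258,84,109),cy=(405,98,107),ja=(547,121,93))
for k,v in cp.items(): print(k,crop(*v))
for k,v in dict(seatsq=(151,99,15),seatbo=(283,110,15),seatcyl=(411,124,15),seatjar=(540,141,15)).items(): print(k,crop(*v))
for u,v,z in [(40,563,14),(570,518,14),(38,421,14),(560,375,14)]: print('lip',crop(u,v,z))
for u,v in [(169,415),(174,543),(299,404),(308,532),(429,393),(438,520)]: print('wall',crop(u,v,22))
for u,v in [(20,424),(28,570),(572,370),(580,520)]: print('end',crop(u,v,32))
for u,v in [(74,150),(84,20),(625,80),(612,217)]: print('stand',crop(u,v,26),crop(u,v,6))
T=wristcam()[1]["T_tool_cam"]; print(np.round(T,3).tolist())
E
```

```text
sq [658.1 147.5]
bo [650.6  78.5]
cy [644.9   8.8]
ja [636.4 -59.4]
seatsq [656.8 151.6]
seatbo [651.4  79.6]
seatcyl [644.4  10. ]
seatjar [635.8 -59.8]
lip [408.7 203.2]
lip [435.8 -76.8]
lip [483. 207.]
lip [510.6 -71.2]
wall [487.6 135.3]
wall [421.4 130.7]
wall [494.2  66.7]
wall [428.   60.6]
wall [500.8  -1.8]
wall [435.1  -7.3]
end [482.9 210.8]
end [408.5 203.7]
end [514.1 -76.3]
end [437.5 -80.7]
stand [627.3 189.4] [629.5 195.3]
stand [697.8 186.5] [701.9 192.3]
stand [ 667.7 -104.4] [ 671.  -106.6]
stand [594.4 -97.6] [595.7 -99.6]
[[-0.0, 0.946, 0.325, 84.037], [1.0, 0.0, 0.0, -0.602], [0.0, 0.325, -0.946, -142.898], [0.0, 0.0, 0.0, 1.0]]
```

Stand yaw is about -0.104 rad and rack yaw about +0.098 rad, with the rack centre near (461, 64). I'll go above the square bottle first and take a wrist look.

Emit:
send_rows(increments=[-13,-5,0,0.3,1,-26,-10,0,0.6,1,-39,-15.5,0,0.9,1,-53,-21,0,1.23,1,-53,-21,0,1.23,1,-53,-21,0,1.23,1,-53,-21,0,1.23,1,-53,-21,0,1.23,1,-53,-21,0,1.23,1,-53,-21,0,1.23,1], newtons=40)

```text
time: 1.4
eef_pos: [658.7, 145.1, 230.6]
eef_rot: [[0.105, 0.995, 0.0], [0.995, -0.105, -0.001], [-0.001, 0.0, -1.0]]
wrist_force: [-1.1, -0.0, 0.1]
finger_gap: 85.3
gripper_force: 0.0
```

```bash
cat >> h.py <<'E'
SY,RY=-0.104,0.098
S=dict(sq=(658,148),bo=(650.5,78.8),cy=(644.7,9.3),ja=(636.3,-59.6))
B=dict(sq=(471.3,-40.5),bo=(464.4,29.2),cy=(457.6,98.8),ja=(450.7,168.5))
def go(x,y,z,a):
    "move from present pose to TCP x,y,z with tool y axis at world angle a -> tx,ty,tz (cm), yaw"
    s=state(); R=np.array(s["eef_rot"]); d=R.T@(np.array([x,y,z])-s["eef_pos"])/10
    print("t",round(s["time"],2),np.round(s["eef_pos"],1),"gap",round(s["finger_gap"],1)," move",d.round(2),"yaw",round(np.arctan2(R[1,1],R[0,1])-a,3))
E
python3 - <<'E'
from h import *
s,c,cal=wristcam()
im=c["color"][:,:,::-1].copy()
for k,z in dict(sq=101,bo=109,cy=107,ja=93).items():
    M_,P_,A_=cal; q=A_.T@(np.array([*S[k],z])-P_)*[1,-1,-1]; q=M_@q; q=q[:2]/q[2]; print(k,q.round(1))
    if abs(q).max()<600: cv2.drawMarker(im,tuple(int(t) for t in q),(0,255,0),0,12,1)
cv2.imwrite("pics/w1.png",im); go(*S["sq"],231,SY)
E
```

```text
sq [249.2 178.8]
bo [249.1 252.3]
cy [250.6 311.9]
ja [249.5 354.1]
t 1.45 [657.9 146.2 230.6] gap 85.2  move [ 0.18 -0.01 -0.04] yaw 0.0
```

View pics/w1.png

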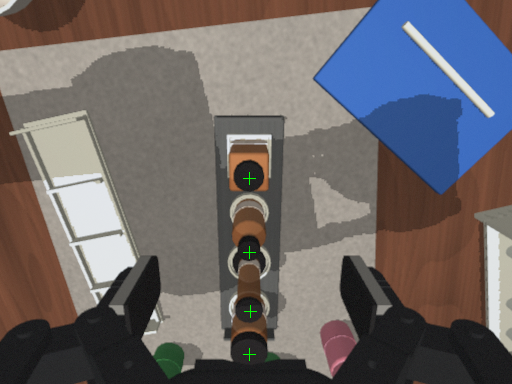

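The wrist view shows all four projected markers centred on the caps, with the square's at (249,178), so the estimates hold. Now I'll descend and grip the square bottle.

Emit:
send_rows(increments=[0.2,0,5,0,1,0.2,0,10,0,1,0.2,0,15,0,1,0.2,0,19,0,1,0.2,0,19,0,1,0.2,0,19,0,-1,0.2,0,19,0,-1,0.2,0,19,0,-1,0.2,0,19,0,-1,0.2,0,19,0,-1], newtons=40)

```text
time: 2.7
eef_pos: [657.6, 150.8, 43.0]
eef_rot: [[0.101, 0.995, 0.002], [0.995, -0.101, 0.001], [0.001, 0.002, -1.0]]
wrist_force: [-1.3, 0.2, 9.2]
finger_gap: 37.7
gripper_force: 40.2
```

Run:
```python
from h import *
go(*S["sq"],170,SY); go(*B["sq"],170,RY); print(state()["gripper_force"],state()["wrist_force"])
```

```text
t 2.7 [657.6 150.8  43. ] gap 37.7  move [ -0.26   0.1  -12.7 ] yaw 0.003
t 2.7 [657.6 150.8  43. ] gap 37.7  move [-20.9  -16.57 -12.75] yaw -0.199
40.17165541648865 [-1.27621172  0.21731748  9.20450732]
```

Emit:
send_rows(increments=[0,0,-2,0,-1,0,0,-5.5,0,-1,0,0,-9,0,-1,0,0,-12,0,-1,-2,-1.5,-12.7,-0.02,-1,-6,-5,-12.7,-0.06,-1,-10,-8,-12.7,-0.1,-1,-14,-11,-12.7,-0.14,-1,-18,-14,-12.7,-0.17,-1,-20,-15.8,-12.7,-0.2,-1])

```text
time: 3.95
eef_pos: [477.9, -33.9, 169.7]
eef_rot: [[-0.099, 0.995, 0.001], [0.995, 0.099, -0.0], [-0.001, 0.001, -1.0]]
wrist_force: [1.3, 0.4, -0.8]
finger_gap: 37.8
gripper_force: 40.7
```

Emit:
send_rows(increments=[0,0,0,0,-1,0,0,0,0,-1])

```text
time: 4.2
eef_pos: [480.1, -32.5, 169.2]
eef_rot: [[-0.098, 0.995, 0.002], [0.995, 0.098, -0.0], [-0.0, 0.002, -1.0]]
wrist_force: [0.4, -0.6, -1.3]
finger_gap: 37.4
gripper_force: 40.8
```

Run:
```python
from h import *
go(*B["sq"],43-3+1,RY); s,c,cal=wristcam();im=c["color"][:,:,::-1].copy()
M_,P_,A_=cal
for k in B:
    q=A_.T@(np.array([*B[k],6])-P_)*[1,-1,-1]; q=M_@q; q=q[:2]/q[2]; print(k,q.round(1))
    if abs(q).max()<600: cv2.drawMarker(im,tuple(int(t) for t in q),(0,255,0),0,12,1)
cv2.imwrite("pics/w2.png",im)
```

```text
t 4.2 [480.1 -32.5 169.2] gap 37.4  move [-0.71 -0.98 12.82] yaw 0.0
sq [240.6 178.9]
bo [239.9 106.8]
cy [239.1  22.7]
ja [238.  -76.7]
```

View pics/w2.png

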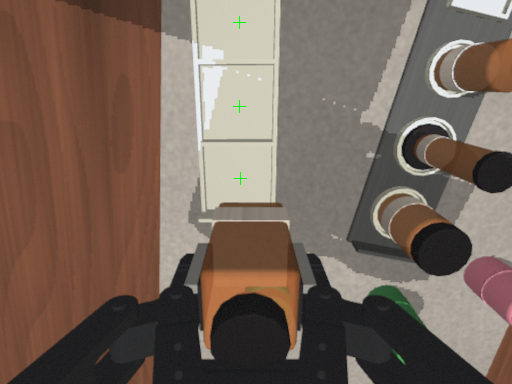

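The markers sit centred in the bays (bay 4 at (240,179)) and the square bottle hangs upright. I'll lower it, release and lift.

Emit:
send_rows(increments=[-0.7,-1,0,0,-1,-0.7,-1,3,0,-1,-0.7,-1,7,0,-1,-0.7,-1,10.5,0,-1,-0.7,-1,12,0,-1,-0.7,-1,12.8,0,-1,-0.7,-1,12.8,0,-1,-0.7,-1,12.8,0,-1])

```text
time: 5.25
eef_pos: [470.3, -40.5, 40.6]
eef_rot: [[-0.099, 0.995, 0.001], [0.995, 0.099, -0.0], [-0.0, 0.001, -1.0]]
wrist_force: [0.1, 0.4, -1.2]
finger_gap: 37.7
gripper_force: 40.9
```

Emit:
send_rows(increments=[0,0,0,0,1,0,0,0,0,1,0,0,0,0,1,0,0,0,0,1,0,0,-3,0,1,0,0,-8,0,1,0,0,-13,0,1,0,0,-13,0,1,0,0,-13,0,1])

```text
time: 6.38
eef_pos: [469.8, -40.4, 170.0]
eef_rot: [[-0.099, 0.995, -0.0], [0.995, 0.099, 0.0], [0.0, -0.0, -1.0]]
wrist_force: [0.5, 0.8, -0.5]
finger_gap: 85.6
gripper_force: 0.0
```

Run:
```python
from h import *
go(*S["bo"],170,SY)
```

```text
t 6.38 [469.8 -40.4 170. ] gap 85.6  move [10.08 19.15  0.  ] yaw 0.203
```

Emit:
send_rows(increments=[2.5,5,0,0.05,1,5,10,0,0.1,1,7.5,15,0,0.15,1,10.1,19.2,0,0.2,1,10.1,19.2,0,0.2,1,10.1,19.2,0,0.2,1,10.1,19.2,0,0.2,1])

```text
time: 7.25
eef_pos: [650.2, 78.3, 169.7]
eef_rot: [[0.101, 0.995, -0.002], [0.995, -0.101, -0.0], [-0.0, -0.002, -1.0]]
wrist_force: [-0.2, 0.3, 0.0]
finger_gap: 85.0
gripper_force: 0.0
```

Run:
```python
from h import *
go(*S["bo"],46,SY)
c=camera("top"); cv2.imwrite("pics/t2.png",c["color"][:,:,::-1])
```

```text
t 7.25 [650.2  78.3 169.7] gap 85.0  move [ 0.05  0.04 12.37] yaw 0.003
```

View pics/t2.png

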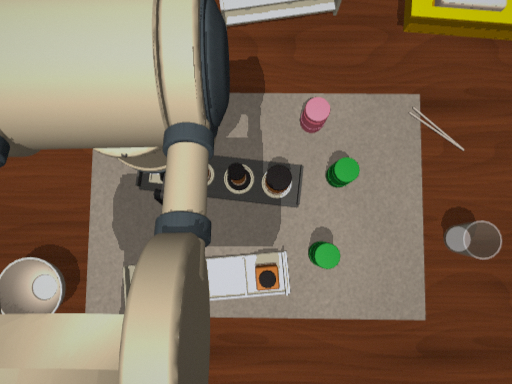

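The square bottle stands upright in the rightmost bay (267,277), and the arm is above the slender bottle. Gripping it next.

Emit:
send_rows(increments=[0,0,4,0,1,0,0,8,0,1,0,0,11.5,0,1,0,0,12.4,0,1,0,0,12.4,0,1,0,0,12.4,0,-1,0,0,12.4,0,-1,0,0,12.4,0,-1,0,0,12.4,0,-1,0,0,12.4,0,-1])

```text
time: 8.55
eef_pos: [651.4, 79.1, 47.2]
eef_rot: [[0.101, 0.995, 0.001], [0.995, -0.101, 0.0], [0.0, 0.001, -1.0]]
wrist_force: [-2.4, -0.0, 8.0]
finger_gap: 35.2
gripper_force: 39.0
```

Run:
```python
from h import *
go(*B["bo"],170,RY)
```

```text
t 8.55 [651.4  79.1  47.2] gap 35.2  move [ -6.85 -18.09 -12.29] yaw -0.199
```

Emit:
send_rows(increments=[0,0,-2,0,-1,0,0,-5.5,0,-1,0,0,-9,0,-1,0,0,-12,0,-1,-0.7,-2,-12.3,-0.02,-1,-2,-6,-12.3,-0.06,-1,-3.5,-10,-12.3,-0.11,-1,-5,-14,-12.3,-0.16,-1,-6.3,-17,-12.3,-0.19,-1,-6.8,-18.1,-12.3,-0.2,-1])

```text
time: 9.8
eef_pos: [462.7, 29.3, 169.6]
eef_rot: [[-0.099, 0.995, -0.0], [0.995, 0.099, -0.0], [0.0, -0.0, -1.0]]
wrist_force: [0.4, -0.3, -1.8]
finger_gap: 34.8
gripper_force: 40.3
```

Emit:
send_rows(increments=[0,0,0,0,-1,0,0,0,0,-1])

```text
time: 10.05
eef_pos: [465.6, 29.7, 169.5]
eef_rot: [[-0.099, 0.995, 0.001], [0.995, 0.099, -0.0], [-0.0, 0.001, -1.0]]
wrist_force: [1.1, 0.1, -1.3]
finger_gap: 34.9
gripper_force: 40.3
```

Run:
```python
from h import *
go(*B["bo"],45,RY)
```

```text
t 10.05 [465.6  29.7 169.5] gap 34.9  move [-0.04 -0.14 12.44] yaw 0.001
```

Emit:
send_rows(increments=[0,-0.1,3,0,-1,0,-0.1,7,0,-1,0,-0.1,10.2,0,-1,0,-0.1,11.7,0,-1,0,-0.1,12.4,0,-1,0,-0.1,12.4,0,-1,0,-0.1,12.4,0,-1])

```text
time: 10.92
eef_pos: [464.0, 29.6, 45.6]
eef_rot: [[-0.099, 0.995, 0.001], [0.995, 0.099, -0.0], [-0.0, 0.001, -1.0]]
wrist_force: [0.7, 0.2, -1.3]
finger_gap: 34.9
gripper_force: 39.9
```

Emit:
send_rows(increments=[0,0,0,0,1,0,0,0,0,1,0,0,0,0,1,0,0,0,0,1,0,0,-3,0,1,0,0,-8,0,1,0,0,-12.5,0,1,0,0,-12.5,0,1,0,0,-12.5,0,1])

```text
time: 12.05
eef_pos: [463.0, 29.5, 170.0]
eef_rot: [[-0.099, 0.995, -0.0], [0.995, 0.099, -0.0], [0.0, -0.0, -1.0]]
wrist_force: [0.2, 0.3, -0.1]
finger_gap: 85.5
gripper_force: 0.0
```

Run:
```python
from h import *
go(*S["cy"],170,SY)
```

```text
t 12.05 [463.   29.5 170. ] gap 85.5  move [-3.810e+00  1.788e+01 -1.000e-02] yaw 0.203
```

Emit:
send_rows(increments=[-1,4.5,0,0.05,1,-2,9,0,0.1,1,-3,13.5,0,0.15,1,-3.8,17.9,0,0.2,1,-3.8,17.9,0,0.2,1,-3.8,17.9,0,0.2,1,-3.8,17.9,0,0.2,1])

```text
time: 12.92
eef_pos: [644.0, 9.6, 169.7]
eef_rot: [[0.1, 0.995, -0.002], [0.995, -0.1, 0.0], [-0.0, -0.002, -1.0]]
wrist_force: [-0.6, 0.4, 1.1]
finger_gap: 85.4
gripper_force: 0.0
```

Run:
```python
from h import *
go(*S["cy"],45,SY)
```

```text
t 12.93 [644.    9.6 169.7] gap 85.4  move [-0.02  0.1  12.47] yaw 0.003
```

Emit:
send_rows(increments=[0,0.1,4,0,1,0,0.1,8,0,1,0,0.1,11.5,0,1,0,0.1,12.5,0,1,0,0.1,12.5,0,1,0,0.1,12.5,0,-1,0,0.1,12.5,0,-1,0,0.1,12.5,0,-1,0,0.1,12.5,0,-1,0,0.1,12.5,0,-1])

```text
time: 14.18
eef_pos: [646.1, 9.5, 46.0]
eef_rot: [[0.101, 0.995, 0.0], [0.995, -0.101, 0.0], [0.0, 0.0, -1.0]]
wrist_force: [-3.8, 1.5, 8.9]
finger_gap: 24.9
gripper_force: 38.5
```

Emit:
send_rows(increments=[0,0,0,0,-1,0,0,0,0,-1])

```text
time: 14.42
eef_pos: [646.1, 9.5, 46.0]
eef_rot: [[0.101, 0.995, 0.0], [0.995, -0.101, 0.0], [0.0, 0.0, -1.0]]
wrist_force: [-4.2, 2.2, 9.1]
finger_gap: 25.4
gripper_force: 38.6
```

Run:
```python
from h import *
go(*B["cy"],170,RY)
```

```text
t 14.43 [646.1   9.5  46. ] gap 25.4  move [  6.99 -19.65 -12.41] yaw -0.199
```

Emit:
send_rows(increments=[0,0,-2,0,-1,0,0,-5.5,0,-1,0,0,-9,0,-1,0,0,-12,0,-1,0.7,-2,-12.4,-0.02,-1,2,-6,-12.4,-0.06,-1,3.6,-10.5,-12.4,-0.11,-1,5.2,-15,-12.4,-0.16,-1,6.4,-18.3,-12.4,-0.19,-1,7,-19.6,-12.4,-0.2,-1])

```text
time: 15.68
eef_pos: [456.5, 99.3, 169.5]
eef_rot: [[-0.1, 0.995, -0.0], [0.995, 0.1, -0.0], [0.0, -0.0, -1.0]]
wrist_force: [1.0, 0.6, -0.1]
finger_gap: 25.0
gripper_force: 38.1
```

Emit:
send_rows(increments=[0,0,0,0,-1,0,0,0,0,-1])

```text
time: 15.92
eef_pos: [459.5, 98.4, 169.4]
eef_rot: [[-0.098, 0.995, 0.001], [0.995, 0.098, -0.0], [-0.0, 0.001, -1.0]]
wrist_force: [-0.3, 0.3, -1.9]
finger_gap: 25.3
gripper_force: 38.1
```

Run:
```python
from h import *
go(*B["cy"],44,RY)
c=camera("scene"); cv2.imwrite("pics/s3.png",c["color"][:,:,::-1])
```

```text
t 15.93 [459.5  98.4 169.4] gap 25.3  move [ 0.06 -0.2  12.54] yaw 0.0
```

View pics/s3.png

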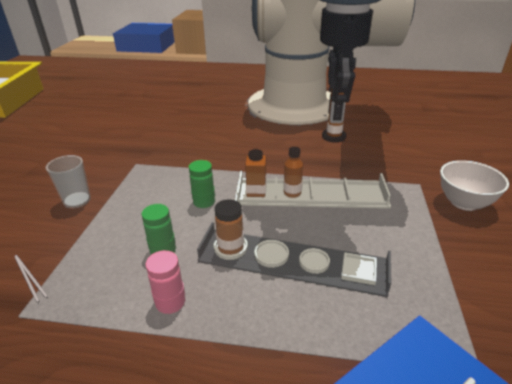

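The square (256,175) and slender (294,173) bottles stand in the right-hand bays. The cylinder hangs upright from the gripper (335,120), so I'll place it.

Emit:
send_rows(increments=[0,-0.2,3,0,-1,0,-0.2,7,0,-1,0,-0.2,10.2,0,-1,0,-0.2,11.8,0,-1,0,-0.2,12.5,0,-1,0,-0.2,12.5,0,-1,0,-0.2,12.5,0,-1])

```text
time: 16.85
eef_pos: [456.8, 98.4, 44.8]
eef_rot: [[-0.099, 0.995, 0.001], [0.995, 0.099, 0.0], [-0.0, 0.001, -1.0]]
wrist_force: [-0.6, -0.4, -0.7]
finger_gap: 25.1
gripper_force: 39.5
```

Emit:
send_rows(increments=[0,0,0,0,1,0,0,0,0,1,0,0,0,0,1,0,0,0,0,1,0,0,-3,0,1,0,0,-8,0,1,0,0,-12.5,0,1,0,0,-12.5,0,1,0,0,-12.5,0,1])

```text
time: 17.98
eef_pos: [455.9, 98.5, 168.9]
eef_rot: [[-0.099, 0.995, -0.0], [0.995, 0.099, -0.0], [-0.0, -0.0, -1.0]]
wrist_force: [0.2, -1.0, 0.6]
finger_gap: 85.5
gripper_force: 0.0
```

Run:
```python
from h import *
go(*S["ja"],170,SY)
```

```text
t 17.98 [455.9  98.5 168.9] gap 85.5  move [-17.51  16.39  -0.11] yaw 0.203
```

Emit:
send_rows(increments=[-4,4,-0.1,0.05,1,-8,8,-0.1,0.1,1,-12,12,-0.1,0.15,1,-17.5,16.4,-0.1,0.2,1,-17.5,16.4,-0.1,0.2,1,-17.5,16.4,-0.1,0.2,1,-17.5,16.4,-0.1,0.2,1])

```text
time: 18.85
eef_pos: [635.5, -58.4, 169.6]
eef_rot: [[0.1, 0.995, -0.002], [0.995, -0.1, 0.0], [0.0, -0.002, -1.0]]
wrist_force: [0.0, -0.4, -0.6]
finger_gap: 85.0
gripper_force: 0.0
```

Run:
```python
from h import *
go(*S["ja"],38,SY)
```

```text
t 18.85 [635.5 -58.4 169.6] gap 85.0  move [-0.12  0.12 13.16] yaw 0.004
```

Emit:
send_rows(increments=[-0.1,0.1,4,0,1,-0.1,0.1,8.5,0,1,-0.1,0.1,12,0,1,-0.1,0.1,13.2,0,1,-0.1,0.1,13.2,0,1,-0.1,0.1,13.2,0,-1,-0.1,0.1,13.2,0,-1,-0.1,0.1,13.2,0,-1,-0.1,0.1,13.2,0,-1,-0.1,0.1,13.2,0,-1])

```text
time: 20.1
eef_pos: [638.0, -60.6, 39.5]
eef_rot: [[0.101, 0.995, 0.001], [0.995, -0.101, -0.0], [-0.0, 0.001, -1.0]]
wrist_force: [-2.3, 1.1, 10.0]
finger_gap: 43.0
gripper_force: 39.8
```

Run:
```python
from h import *
go(*B["ja"],170,RY)
```

```text
t 20.1 [638.  -60.6  39.5] gap 43.0  move [ 20.9  -20.93 -13.08] yaw -0.199
```

Emit:
send_rows(increments=[0,0,-2,0,-1,0,0,-6,0,-1,0,0,-10,0,-1,0,0,-13,0,-1,2,-2,-13.1,-0.02,-1,5.5,-5.5,-13.1,-0.06,-1,9.5,-9.5,-13.1,-0.1,-1,13.5,-13.5,-13.1,-0.14,-1,17.5,-17.5,-13.1,-0.17,-1,20,-20,-13.1,-0.2,-1])

```text
time: 21.35
eef_pos: [457.0, 160.1, 169.7]
eef_rot: [[-0.101, 0.995, 0.0], [0.995, 0.101, 0.0], [0.0, 0.0, -1.0]]
wrist_force: [0.8, -0.3, -1.2]
finger_gap: 43.0
gripper_force: 41.3
```

Emit:
send_rows(increments=[0.9,-0.9,0,0,-1,0.9,-0.9,0,0,-1,0.9,-0.9,0,0,-1])

```text
time: 21.72
eef_pos: [449.9, 166.0, 169.4]
eef_rot: [[-0.098, 0.995, 0.001], [0.995, 0.098, -0.0], [-0.0, 0.001, -1.0]]
wrist_force: [-0.1, 0.4, -0.7]
finger_gap: 42.4
gripper_force: 41.3
```

Run:
```python
from h import *
go(*B["ja"],37.5,RY)
```

```text
t 21.73 [449.9 166.  169.4] gap 42.4  move [ 0.24  0.09 13.19] yaw 0.0
```

Emit:
send_rows(increments=[0.2,0.1,3,0,-1,0.2,0.1,7,0,-1,0.2,0.1,10.8,0,-1,0.2,0.1,12.4,0,-1,0.2,0.1,13.2,0,-1,0.2,0.1,13.2,0,-1,0.2,0.1,13.2,0,-1])

```text
time: 22.6
eef_pos: [450.5, 168.5, 37.6]
eef_rot: [[-0.098, 0.995, 0.001], [0.995, 0.098, 0.0], [0.0, 0.001, -1.0]]
wrist_force: [0.2, 0.5, -1.8]
finger_gap: 43.1
gripper_force: 41.6
```

Emit:
send_rows(increments=[0,0,0,0,1,0,0,0,0,1,0,0,0,0,1,0,0,0,0,1,0,0,-3,0,1,0,0,-8,0,1,0,0,-13,0,1,0,0,-13,0,1])

```text
time: 23.6
eef_pos: [451.5, 169.2, 170.5]
eef_rot: [[-0.099, 0.995, 0.006], [0.995, 0.099, 0.001], [0.001, 0.006, -1.0]]
wrist_force: [-0.6, 0.3, -0.3]
finger_gap: 85.4
gripper_force: 0.0
```

Emit:
send_rows(increments=[6,0,-2,0,1,12,0,-4,0,1,18,0,-6,0,1,24,0,-6,0,1,30,5,-6,0,1,35,10,-6,0,1,35,15,-6,0,1,35,15,-6,0,1,35,15,-6,0,1,35,15,-6,0,1])

```text
time: 24.85
eef_pos: [563.3, 531.5, 227.2]
eef_rot: [[-0.099, 0.995, -0.001], [0.995, 0.099, -0.001], [-0.0, -0.001, -1.0]]
wrist_force: [-0.0, 0.6, 0.7]
finger_gap: 85.6
gripper_force: 0.0
```

Run:
```python
from h import *
im=camera("top")["color"][:,:,::-1].copy()
i=cv2.resize(im[142:314,118:306],None,fx=3.4,fy=3.4,interpolation=cv2.INTER_CUBIC)
for k,z in dict(sq=98,bo=106,cy=104,ja=90).items():
    q=A.T@(np.array([*B[k],z])-P)*[1,-1,-1]; q=M@q; q=(q[:2]/q[2]-[118,142])*3.4; cv2.drawMarker(i,tuple(int(t) for t in q),(0,255,0),0,14,1)
s=camera("scene")["color"][:,:,::-1][140:290,180:420]
cv2.imwrite("pics/end.png",i); cv2.imwrite("pics/ends.png",cv2.resize(s,None,fx=3,fy=3)); go(0,0,0,0)
```

```text
t 24.95 [563.5 531.7 227.7] gap 85.6  move [-47.31 -61.35  22.78] yaw 0.099
```

View pics/end.png

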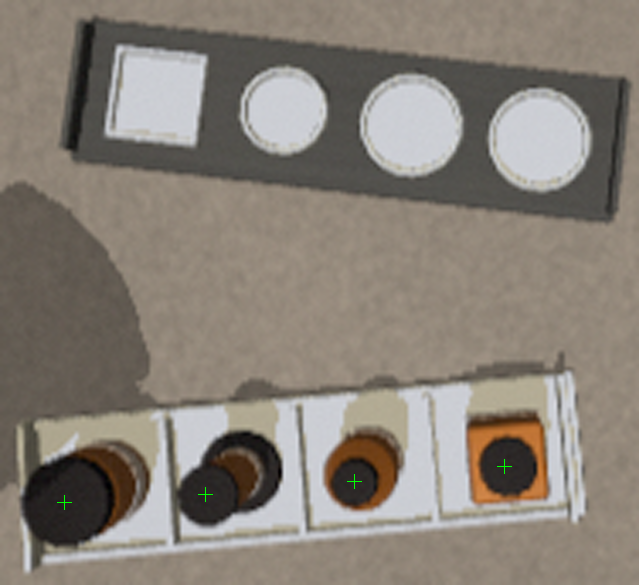

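View pics/ends.png

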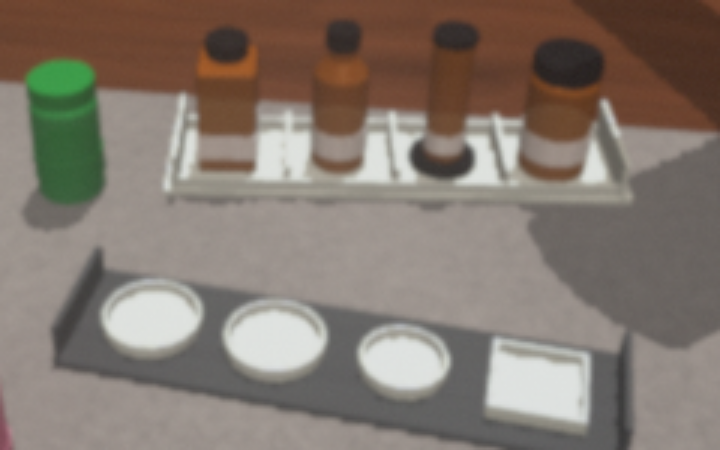

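Both views show all four samples upright in the mirrored bays, with their caps on the target markers and the arm clear of everything.

```bash
python3 -c "
from workcell import finish_job; print(finish_job())"
```

```text
the job is handed in; nothing more can be done
None
```

All four samples stand upright in the rack in reverse order, confirmed in the last top and scene pictures, and the job was handed in at about 25 s; `finish_job()` returned no verdict.

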